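Put the loose bench dog away in the sizing rack

TASK

One bench dog is standing on the black rubber mat and nobody knows its size: take it by its knob and try it in the rack, smallest hole first and then the next one up, until you reach the first hole that it enters. Push it fully home there, upright with its collar down on the rack, and let go. Feel your way gently, never pressing it on the rack with more than about 25 N, leave the two spare dogs standing in the blue box and do not knock the glue bottle over.

Things in the scene. Friction and masses are not known exactly. Their poses are not given: they have to be found in the camera images.
- dog_a: steel bench dog on one upright axis, from below: shank 24 mm long, collar 38 mm wide and 6 thick, round knob 22 wide and 30 tall (110-230 g). Collar and knob are alike on all three; the shank is 20, 24 or 28 mm wide, each dog another, which is not told. Origin: centre of the shank's underside, z up the axis. Stands upright; put it away if it is the one on the mat, else it is a spare in the box
- dog_b: steel bench dog on one upright axis, from below: shank 24 mm long, collar 38 mm wide and 6 thick, round knob 22 wide and 30 tall (110-230 g). Collar and knob are alike on all three; the shank is 20, 24 or 28 mm wide, each dog another, which is not told. Origin: centre of the shank's underside, z up the axis. Stands upright; put it away if it is the one on the mat, else it is a spare in the box
- dog_c: steel bench dog on one upright axis, from below: shank 24 mm long, collar 38 mm wide and 6 thick, round knob 22 wide and 30 tall (110-230 g). Collar and knob are alike on all three; the shank is 20, 24 or 28 mm wide, each dog another, which is not told. Origin: centre of the shank's underside, z up the axis. Stands upright; put it away if it is the one on the mat, else it is a spare in the box
- rack: sizing rack: light grey plastic block 74 mm (its x) by 190 mm (its y) by 36 mm high, fixed to the bench, with three round holes in its top in a row along its y, 58 mm apart, the smallest at -y, the largest at +y. Origin: centre of its underside, z up. Each hole takes one dog's shank with 1.2 mm of play in diameter. Too small a dog would drop in uncaught: not its hole
- hole_small (a point): centre of the mouth of the smallest hole (21.2 mm wide, 30 deep, 1 mm bevel at the mouth), level with the rack's top; axes as the rack's. A dog too big for a hole stops at its mouth, less than 3 mm in; one that fits slides in freely for the first 8 mm
- hole_medium (a point): centre of the mouth of the middle hole (25.2 mm wide, 30 deep, 1 mm bevel at the mouth), level with the rack's top; axes as the rack's. In every hole two small sprung noses, 11 mm below the top, stand out from the walls at the rack's -x and +x: the fitting dog must be pushed past them (some 5 to 12 N)
- hole_large (a point): centre of the mouth of the largest hole (29.2 mm wide, 30 deep, 1 mm bevel at the mouth), level with the rack's top; axes as the rack's. In every hole a dog is fully home when its collar, 24 mm above its foot, lies on the rack's top
- mat: a black rubber mat 110 mm square and 5 mm thick, fixed flat on the bench; the dog to be put away stands on it. Origin: centre of its underside
- bluebox: an open dark blue plastic box 110 mm (x) by 180 mm (y) by 34 mm high with one partition, floor 5 mm thick, fixed; it holds the two spare dogs, which stand about 31 mm out of it. Origin: centre of its underside
- glue: a white glue bottle, 60 mm across and 160 mm tall, standing loose on the bench. Origin: centre of its underside

How it is judged:
On the way, in this order (a step that is already met when the one before it is completed fails the run):
1. the dog from the mat is tried in the smallest hole: it touches that hole's mouth, or goes in if it fits (((horizontal distance between dog_c and hole_small below 0.004 m and z of dog_c in the frame of hole_small below -0.004 m) or (horizontal distance between dog_a and hole_small below 0.007 m and z of dog_a in the frame of hole_small below 0.003 m and contact force between dog_a and rack above 1 N) or (horizontal distance between dog_b and hole_small below 0.007 m and z of dog_b in the frame of hole_small below 0.003 m and contact force between dog_b and rack above 1 N))), for 0.05 s.
2. the small dog is pushed past the noses of the smallest hole; a bigger dog is tried in the middle hole next (((horizontal distance between dog_c and hole_small below 0.004 m and z of dog_c in the frame of hole_small below -0.012 m) or (horizontal distance between dog_a and hole_medium below 0.004 m and z of dog_a in the frame of hole_medium below -0.004 m) or (horizontal distance between dog_b and hole_medium below 0.007 m and z of dog_b in the frame of hole_medium below 0.003 m and contact force between dog_b and rack above 1 N))), for 0.05 s.
3. the dog is fully home in the first hole that it enters, and let go ((((horizontal distance between dog_c and hole_small below 0.0025 m and z of dog_c in the frame of hole_small below -0.022 m and angle between dog_c's own z axis and vertical below 0.07 rad) and contact force between dog_c and the fingers below 0.05 N) or ((horizontal distance between dog_a and hole_medium below 0.0025 m and z of dog_a in the frame of hole_medium below -0.022 m and angle between dog_a's own z axis and vertical below 0.07 rad) and contact force between dog_a and the fingers below 0.05 N) or ((horizontal distance between dog_b and hole_large below 0.0025 m and z of dog_b in the frame of hole_large below -0.022 m and angle between dog_b's own z axis and vertical below 0.07 rad) and contact force between dog_b and the fingers below 0.05 N))), for 0.2 s.
At the end, for the whole second after the job is handed in: The dog from the mat stands in the first hole that it enters (the one of its own size), upright within 4 degrees, within 2.5 mm of the hole's axis, its collar within 2 mm of the rack's top, at rest and let go; the two spare dogs are within 20 mm of where they stood ((((horizontal distance between dog_c and hole_small below 0.0025 m and z of dog_c in the frame of hole_small below -0.022 m and angle between dog_c's own z axis and vertical below 0.07 rad) and contact force between dog_c and the fingers below 0.05 N and linear speed of dog_c below 0.01 m/s and distance of each of dog_a, dog_b from where it was at the start of the episode below 0.02 m and horizontal distance between each of dog_a, dog_b and mat above 0.08 m) or ((horizontal distance between dog_a and hole_medium below 0.0025 m and z of dog_a in the frame of hole_medium below -0.022 m and angle between dog_a's own z axis and vertical below 0.07 rad) and contact force between dog_a and the fingers below 0.05 N and linear speed of dog_a below 0.01 m/s and distance of each of dog_c, dog_b from where it was at the start of the episode below 0.02 m and horizontal distance between each of dog_c, dog_b and mat above 0.08 m) or ((horizontal distance between dog_b and hole_large below 0.0025 m and z of dog_b in the frame of hole_large below -0.022 m and angle between dog_b's own z axis and vertical below 0.07 rad) and contact force between dog_b and the fingers below 0.05 N and linear speed of dog_b below 0.01 m/s and distance of each of dog_c, dog_a from where it was at the start of the episode below 0.02 m and horizontal distance between each of dog_c, dog_a and mat above 0.08 m))); the robot touches nothing.
It fails at once if a dog is pressed against the rack with more than 45 N (contact force between any of dog_c, dog_a, dog_b and rack above 45 N).
It fails at once if a spare dog is taken too: a second dog is moved by more than 30 mm (distance of each of dog_c, dog_a from where it was at the start of the episode above 0.03 m or distance of each of dog_c, dog_b from where it was at the start of the episode above 0.03 m or distance of each of dog_a, dog_b from where it was at the start of the episode above 0.03 m).
It fails at once if the glue bottle is knocked over (angle between glue's own z axis and vertical above 0.5 rad).
It also fails if it takes over 61 s, if anything falls off the work surface, if the arm or the gripper's body presses on something with over 40 N, if the wrist force passes 120 N, or if a joint passes its speed limit or range.

ROBOT

A 6-joint arm with a two-finger parallel gripper is mounted at the origin on the work surface. World frame = base frame: x ahead of the robot, y to its left, z up, the work surface at z = 0. Lengths are in m, angles in rad, forces in N, time in s.
With the tool pointing down it reaches from about 0.425 to 0.95 m from the base axis. Payload 3.5 kg.
Tool frame: the origin (TCP) lies at the very end of the fingers, on their centre line; the grasp point (between the pads) lies ctrl.grip_point_offset behind it (ctrl.grip_point_offset is the distance from the TCP to the grasp point, in m); z points along the fingers, y is the direction in which the jaws open and shut (so a half turn about z gives the same grasp; the last joint's range is limited). The gripper opens to 85 mm and grips with 20 to 120 N. Pads are 22 mm wide; open, the fingers measure 114 mm over their backs; the gripper's body (76 mm by 85 mm) begins 54 mm behind the grasp point. The pads swing forward as they close: fully open they stand 13 mm farther back than shut.
Start: joints at [0.961, 0.286, 1.577, -0, 1.279, -0.15], TCP at [0.3, 0.605, 0.231] pointing down, gripper open.
Joint ranges: [-2.77, 2.77], [-0.9, 2.22], [0.21, 2.48], [-1.53, 4.67], [0.24, 2.81], [-2.84, 2.84]. Speed limits (rad/s): [2.79, 2.79, 3.14, 3.14, 3.14, 3.14].

INTERFACE

Orientations are given as a unit quaternion [x, y, z, w].
In Python, from plant import telemetry, imaging, ticket, finder, ctrl gives the robot as it stands. The module is installed in compiled form; this text tells all that it offers.
- The arm moves only by the shell command python3 -m crank 'ROWS' [FORCE]. ROWS is JSON, a list of rows, each a list of 7 numbers: the shift along the tool's x, y, z scaled (see below), then the turn, a rotation vector about the tool's x, y, z scaled (see below), then the opening, from 0 (shut) to 1 (fully open). A call has 1 to 12 rows; each row is the pose to reach, as a shift and turn from the pose commanded when the call began, along the tool's axes at that moment; what a row does not reach only later rows make up. The controller multiplies each number of a shift by 0.15 m and each number of a turn by 90 degrees. A row lasts 1/10 s, in which the tool goes at most 50 mm and 8.59 degrees, less where a joint would pass 70% of its speed; a pose out of reach is approached as far as the arm can. A call with a number of a shift or a turn outside -1 to 1 is refused whole. A call with a gripper value outside its range is refused whole. The fingers move at their own pace and stop on an object; FORCE is the grip in N (left out, the last holds). Time passes only in rows, so rows that repeat a pose let the fingers close. It gives the time, the measured TCP pose, the force and the opening at its end, in the units of the state.
- telemetry.get_state(): the state, without advancing time (a new reading comes with each control period).
- imaging.read_camera(name): name is "scene" or "top" or "wrist"; returns a dict with "pixels" (420x560x3 uint8, red, green, blue), "vfov" (degrees; the focal length in pixels is half the picture's height over the tangent of half this angle, whatever the lens; pixels are square), "cx", "cy" (the principal point, pixels), "rvec" (rotation vector, rad) and "tvec" (3), from world to camera coordinates, as OpenCV has them. Camera axes: x right, y down, z forward; pixel columns grow to the right and rows downward; lengths in m; the calibration is good to about 2 mm. The wrist camera is an equidistant fisheye: a pixel r from the principal point sees the ray r / f radians off the axis. A picture is of the moment at which its call begins. There is no depth.
- ticket.sign_off(): hands the job in, once; it reports no verdict.
Trained networks look in a picture, given as the dict that the camera call returned (one of the last four; its "shot" number tells which), for a name from the list of things; names that differ only in an ending like _2 or _b are one class to them, and where a whole thing is asked for, a point or a joint stands for the part that bears it (a point fixed in the world has none). Each returns a list of dicts, best first, with "confidence" (0 to 1); they miss things now and then, are a little off and sometimes report something else, mostly with a low value. They report only what shows in the picture. A call takes as long as a camera call.
- finder.masks_of(label, picture): "pixels" (420x560 bool, what is visible of it) and "extent" ([left, top, right, bottom] in pixels, round what is visible of it).
- finder.pinpoint(label, picture): "location" ([row, column] in pixels: a listed point, or the origin of a listed thing).
The state is a dict: "time": time; "qpos": joint angles; "dq": joint speeds; "joint_efforts": joint torques, N m; "eef_pos": TCP position; "tcp_rot": TCP orientation; "contact_force": force on the tool from outside, world axes, zero at the start; "wrist_torque": the same for the moment, N m; "opening": opening from 0.0 (shut) to 1.0 (fully open).
Only numpy, scipy, OpenCV 4.12 (cv2) and the standard library are available. Lean on these libraries where they do the work, as an engineer would, in place of code of your own. Each camera call takes 0.05 s, during which the arm holds its last target.

## Working session

There is one attempt and no reset: what is moved stays moved. The work goes in short steps, Python scripts to look and compute and a shell command to move; the robot and the scene stay as the last step left them, time stands still between calls to the robot, and variables do not carry over. Pictures are saved under pics/ and viewed, and the job is handed in when it is done.

```bash
mkdir -p pics
cat > h.py <<'E'
import numpy as np, cv2, sys
from plant import telemetry, imaging, ticket, finder, ctrl
from scipy.spatial.transform import Rotation as R
def cam(n):
    return imaging.read_camera(n)
def f_of(p): return 210/np.tan(np.radians(p["vfov"])/2)
def ray(p,row,col):
    f=f_of(p); Rm=R.from_rotvec(np.array(p["rvec"]).ravel()).as_matrix(); t=np.array(p["tvec"]).ravel()
    u=(col-p["cx"]); v=(row-p["cy"])
    if p.get("name")=="wrist" :
        r=np.hypot(u,v); th=r/f; d=np.array([u/r*np.sin(th),v/r*np.sin(th),np.cos(th)]) if r>0 else np.array([0,0,1.])
    else: d=np.array([u/f,v/f,1.])
    return -Rm.T@t, Rm.T@d
def at_z(p,row,col,z):
    o,d=ray(p,row,col); return o+d*(z-o[2])/d[2]
def save(p,n):
    cv2.imwrite("pics/"+n+".png",cv2.cvtColor(p["pixels"],cv2.COLOR_RGB2BGR))
E
python3 - <<'E'
from h import *
np.set_printoptions(precision=4,suppress=True)
print(telemetry.get_state(), ctrl.grip_point_offset)
for n in ["top","scene","wrist"]:
    p=cam(n); print(n,{k:v for k,v in p.items() if k!="pixels"}); p["name"]=n; save(p,n+"0")
    for l,z in [("dog_a",0),("rack",0),("hole_small",.036),("hole_medium",.036),("hole_large",.036),("mat",0),("bluebox",0),("glue",0)]:
        for d in finder.pinpoint(l,p)[:3]:
            print(n,l,np.round(d["location"],1),round(d["confidence"],2),at_z(p,*d["location"],z))
E
```

```text
{'time': 0.0, 'qpos': array([ 0.961 ,  0.2872,  1.5782, -0.    ,  1.2786, -0.15  ]), 'dq': array([-0.0014, -0.0002, -0.0012,  0.0004, -0.0008,  0.0009]), 'joint_efforts': array([  0.0013, -40.5986, -29.2624,  -0.0001,   0.0059,   0.    ]), 'eef_pos': array([0.2991, 0.6044, 0.2299]), 'tcp_rot': array([ 0.2279,  0.9737, -0.0011, -0.0004]), 'contact_force': array([ 0.0743,  0.133 , -0.7004]), 'wrist_torque': array([-0.0081,  0.0052, -0.0309]), 'opening': 0.9993753949742623} 0.0187
top {'vfov': 46.375078407479236, 'cx': 281.342505252525, 'cy': 216.3478817932274, 'rvec': array([ 2.0957, -2.1506,  0.2123]), 'tvec': array([0.0679, 0.59  , 0.9657]), 'shot': 1}
top dog_a [180.4 302.3] 0.64 [0.6834 0.0031 0.    ]
top dog_a [273.5 205.7] 0.64 [0.4815 0.2182 0.    ]
top dog_a [176.5 263.3] 0.6 [0.6946 0.0901 0.    ]
top rack [178.2 299.9] 0.72 [0.6886 0.0083 0.    ]
top rack [251.2 362.1] 0.65 [ 0.521  -0.1215  0.    ]
top rack [175.2 285.1] 0.63 [0.6964 0.0412 0.    ]
top hole_small [248.7 390.7] 0.76 [ 0.5205 -0.1758  0.036 ]
top hole_medium [242.5 362.7] 0.62 [ 0.5351 -0.1176  0.036 ]
top hol
[... 893 characters left out ...]
017 0.    ]
scene bluebox [272.1 254.6] 0.97 [0.7021 0.0585 0.    ]
scene glue [339.7 421. ] 0.92 [0.7151 0.3454 0.    ]
scene glue [170.8 201.6] 0.39 [ 0.469 -0.217  0.   ]
scene glue [225.8 382.3] 0.28 [0.4813 0.2108 0.    ]
wrist {'vfov': 65.70646984690485, 'cx': 281.6159754201818, 'cy': 206.8369434091957, 'rvec': array([-2.4219, -1.5054, -0.2491]), 'tvec': array([-0.675 , -0.0426,  0.3806]), 'shot': 3}
wrist dog_a [363.2 126. ] 0.67 [0.4811 0.2042 0.    ]
wrist hole_small [404.9  35.1] 0.66 [ 0.5175 -0.1658  0.036 ]
wrist hole_medium [406.7  47.8] 0.71 [ 0.5275 -0.1133  0.036 ]
wrist hole_large [366.4 128.2] 0.24 [0.4638 0.2449 0.036 ]
wrist glue [362.2 128.3] 0.16 [0.4803 0.2113 0.    ]
```

View pics/top0.png

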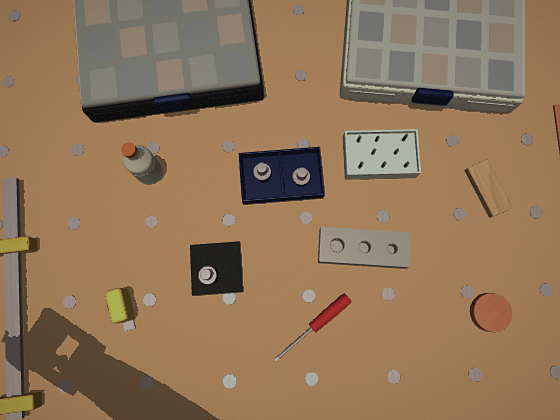

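View pics/scene0.png

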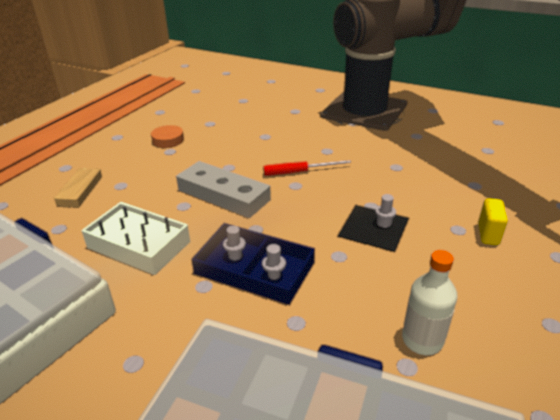

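View pics/wrist0.png

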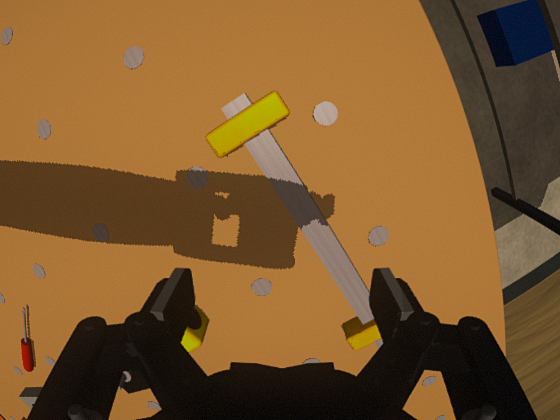

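Run:
```python
from h import *
np.set_printoptions(precision=4,suppress=True)
s=telemetry.get_state(); tcp=s["eef_pos"]
P={}
for n in ["top","scene"]:
    p=cam(n); p["name"]=n; P[n]=p
    for d in finder.masks_of("dog_a",p)[:3]:
        m=d["pixels"]; r,c=np.nonzero(m); print(n,"dog",d["extent"],d["confidence"],m.sum(),r.mean(),c.mean())
    for d in finder.masks_of("rack",p)[:1]:
        m=d["pixels"].astype(np.uint8); r,c=np.nonzero(m); print(n,"rack",d["extent"],d["confidence"],cv2.minAreaRect(np.column_stack([c,r]).astype(np.float32)))
    for h in ["hole_small","hole_medium","hole_large"]:
        for d in finder.pinpoint(h,p)[:2]: print(h,d["location"],d["confidence"])
def crop(p,r0,r1,c0,c1,k,n):
    cv2.imwrite("pics/"+n+".png",cv2.resize(cv2.cvtColor(p["pixels"][r0:r1,c0:c1],cv2.COLOR_RGB2BGR),None,fx=k,fy=k,interpolation=cv2.INTER_CUBIC))
crop(P["top"],222,272,314,414,8,"toprack"); crop(P["top"],236,300,185,249,8,"topmat")
crop(P["scene"],155,220,170,275,7,"scrack"); crop(P["scene"],185,255,330,420,7,"scmat")
w=cam("wrist");w["name"]="wrist"
Rm=R.from_rotvec(w["rvec"]).as_matrix()
print("cam in tool frame", R.from_quat(s["tcp_rot"]).inv().apply(-Rm.T@w["tvec"]-tcp), "axes\n",(R.from_quat(s["tcp_rot"]).inv()*R.from_matrix(Rm.T)).as_matrix())
```

```text
top dog [253.3, 163.9, 271.7, 179.9] 0.81 246 171.3739837398374 261.8861788617886
top dog [196.6, 265.9, 216.4, 283.5] 0.8 250 274.788 207.26
top dog [293.5, 167.4, 309.0, 184.4] 0.79 226 176.3362831858407 301.12831858407077
top rack [121.5, 141.9, 166.1, 183.9] 0.45 ((140.5, 163.0), (48.790367126464844, 27.577163696289062), 45.0)
hole_small [248.5, 392.3] 0.86
hole_medium [244.8, 362.8] 0.78
hole_medium [178.5, 300.6] 0.21
hole_large [244.4, 335.4] 0.66
scene dog [258.4, 244.0, 288.6, 277.2] 0.94 544 261.4577205882353 273.06985294117646
scene dog [375.0, 194.4, 394.6, 227.9] 0.61 479 210.72233820459292 384.99582463465555
scene dog [221.0, 226.0, 245.3, 262.0] 0.58 512 242.005859375 233.349609375
scene rack [174.5, 163.3, 269.5, 214.5] 0.62 ((222.85353088378906, 187.38812255859375), (95.71380615234375, 36.488460540771484), 20.67442512512207)
hole_small [172.7, 200.2] 0.65
hole_medium [183.7, 218.6] 0.59
hole_large [185.0, 243.0] 0.72
cam in tool frame [ 0.0833  0.0001 -0.1423] axes
 [[ 0.0012 -0.9465 -0.3228]
 [ 1.      0.0013 -0.0001]
 [ 0.0005 -0.3228  0.9465]]
```

```bash
cd pics
python3 - <<'E'
import cv2,numpy as np
a=[cv2.imread(f) for f in ("toprack.png","topmat.png","scrack.png","scmat.png")]
cv2.imwrite("m1.png",np.vstack([np.hstack([cv2.resize(a[0],(400,200)),cv2.resize(a[2],(400,248))[:200]]),np.hstack([cv2.resize(a[1],(400,400)),cv2.resize(a[3],(400,400))])]))
E
```

```text
(no output)
```

View pics/m1.png

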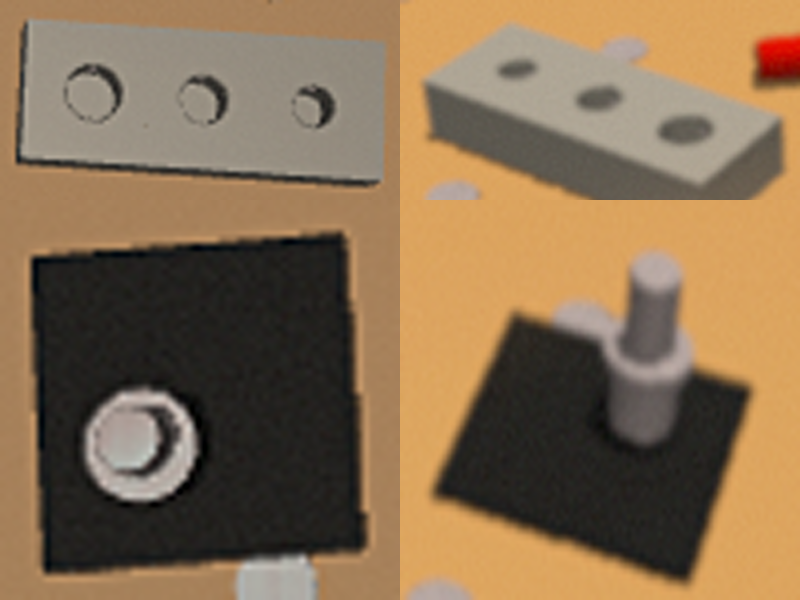

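Run:
```python
from h import *
np.set_printoptions(precision=4,suppress=True)
p=cam("top"); q=cam("scene")
print("collar",at_z(p,275,207.7,.035),"knob",at_z(p,274.1,205.3,.065))
print("sc knob top",at_z(q,185+(270-200)/400*90*1.0/1.0*1.0,330+655/4*0,.065))
k=400/90.; print("scene knob", at_z(q,185+(272-200)/(400/70.),330+(656-400)/k,.065), "collar",at_z(q,185+(352-200)/(400/70.),330+(647-400)/k,.035))
print("top holes",[at_z(p,*x,.036)[:2] for x in [(248.5,392.2),(247,365),(245.5,337.2)]])
k=400/105.
print("scene holes",[at_z(q,155+y/k,170+(x-400)/k,.036)[:2] for y,x in [(69,518),(98,599),(129,686)]])
s=telemetry.get_state(); print(R.from_quat(s["tcp_rot"]).as_matrix())
```

```text
collar [0.4754 0.2089 0.035 ] knob [0.475  0.2095 0.065 ]
sc knob top [0.5363 0.1234 0.065 ]
scene knob [0.4801 0.2131 0.065 ] collar [0.4824 0.2135 0.035 ]
top holes [array([ 0.5208, -0.179 ]), array([ 0.5255, -0.1219]), array([ 0.5302, -0.0635])]
scene holes [array([ 0.5245, -0.1744]), array([ 0.5296, -0.1175]), array([ 0.5346, -0.0596])]
[[-0.8961  0.4438  0.    ]
 [ 0.4438  0.8961  0.    ]
 [-0.      0.     -1.    ]]
```

```bash
python3 -m crank '[[-0.25,-0.2,0,0,0,0,1],[-0.5,-0.4,0,0,0,0,1],[-0.742,-0.609,0,0,0,0,1],[-0.742,-0.609,0,0,0,0,1]]' 40; python3 -m crank '[[-0.25,-0.2,0,0,0,0,1],[-0.5,-0.4,0,0,0,0,1],[-0.742,-0.609,0,0,0,0,1],[-0.742,-0.609,0,0,0,0,1]]'
python3 -m crank '[[-0.25,-0.2,0,0,0,0.09,1],[-0.5,-0.4,0,0,0,0.18,1],[-0.742,-0.609,0,0,0,0.27,1],[-0.742,-0.609,0.1,0,0,0.36,1],[-0.742,-0.609,0.2,0,0,0.45,1],[-0.742,-0.609,0.3,0,0,0.54,1],[-0.742,-0.609,0.4,0,0,0.63,1],[-0.742,-0.609,0.5,0,0,0.72,1],[-0.742,-0.609,0.5,0,0,0.76,1],[-0.742,-0.609,0.5,0,0,0.76,1],[-0.742,-0.609,0.5,0,0,0.76,1]]'
python3 - <<'E'
from h import *
np.set_printoptions(precision=4,suppress=True)
p=cam("wrist");p["name"]="wrist";save(p,"w1"); 
for d in finder.pinpoint("dog_a",p): print(d["location"],d["confidence"],at_z(p,*d["location"],.005))
for d in finder.masks_of("dog_a",p): print(d["extent"],d["confidence"])
s=telemetry.get_state();print(s["eef_pos"],R.from_quat(s["tcp_rot"]).as_matrix(),s["qpos"],s["contact_force"],s["opening"])
E
```

```text
time: 2.5
eef_pos: [0.3605, 0.4696, 0.2311]
tcp_rot: [0.23, 0.973, -0.001, 0.0]
contact_force: [-0.0, 0.3, -0.0]
opening: 1.001
time: 2.9
eef_pos: [0.4199, 0.3388, 0.2316]
tcp_rot: [0.231, 0.973, -0.0, 0.001]
contact_force: [-1.2, 0.7, 0.1]
opening: 1.001
time: 4.0
eef_pos: [0.4774, 0.2118, 0.1568]
tcp_rot: [0.735, 0.678, 0.0, 0.0]
contact_force: [0.7, -0.2, 1.7]
opening: 0.998
[272.2, 471.7] 0.61 [0.6957 0.0946 0.005 ]
[257.7, 176.2, 304.8, 224.6] 0.8
[466.7, 266.5, 502.9, 308.6] 0.76
[0.4774 0.2115 0.1569] [[ 0.0817  0.9967  0.0011]
 [ 0.9967 -0.0817  0.0003]
 [ 0.0004  0.0011 -1.    ]] [0.2225 0.0239 2.0155 0.0001 1.101  0.3042] [ 0.8015  0.4922 -0.7126] 1.002003126011076
```

View pics/w1.png

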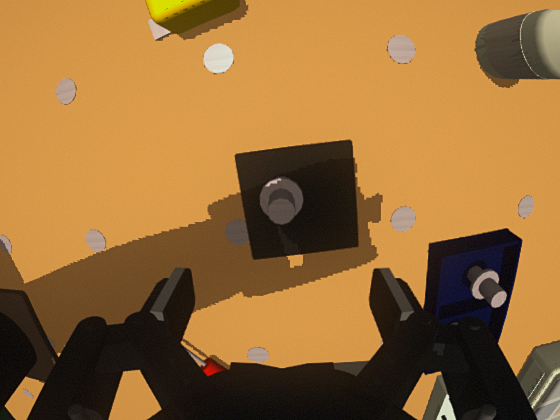

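```bash
cat >> h.py <<'E'
def crop(p,r0,r1,c0,c1,k,n):
    cv2.imwrite("pics/"+n+".png",cv2.resize(cv2.cvtColor(p["pixels"][r0:r1,c0:c1],cv2.COLOR_RGB2BGR),None,fx=k,fy=k,interpolation=cv2.INTER_CUBIC))
E
python3 - <<'E'
from h import *
im=cv2.imread("pics/w1.png")[165:235,240:320]; im=cv2.convertScaleAbs(im,alpha=2,beta=0)
cv2.imwrite("pics/w1c.png",cv2.resize(im,None,fx=8,fy=8,interpolation=cv2.INTER_CUBIC))
E
```

```text
(no output)
```

View pics/w1c.png

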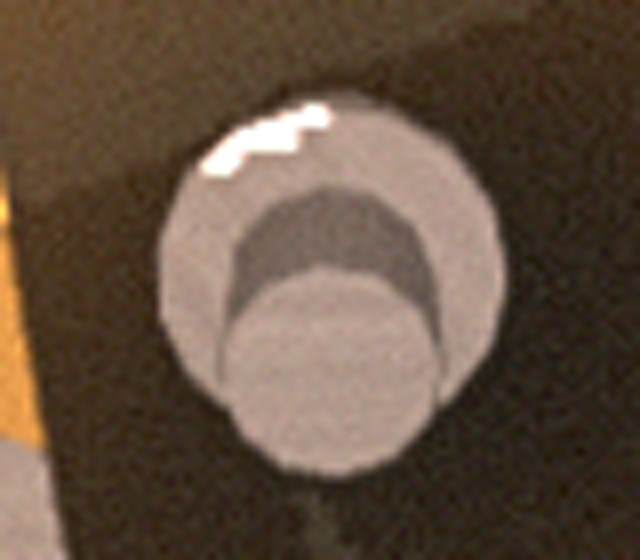

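Run:
```python
from h import *
np.set_printoptions(precision=4,suppress=True)
p=cam("wrist");p["name"]="wrist"
s=telemetry.get_state();T=R.from_quat(s["tcp_rot"])
for r,c,z in [(211.1,281.06,.065),(198.6,281.06,.035)]:
    w=at_z(p,r,c,z); print(w,T.inv().apply(w-s["eef_pos"]))
```

```text
[0.4771 0.2115 0.065 ] [ 0.     -0.0004  0.0919]
[0.4771 0.2121 0.035 ] [ 0.0006 -0.0005  0.1219]
```

```bash
python3 -m crank '[[0,0,0.25,0,0,0,1],[0,0,0.5,0,0,0,1],[0,0,0.7,0,0,0,1],[0,0,0.787,0,0,0,1],[0,0,0.787,0,0,0,1]]' 60
python3 -m crank '[[0,0,0,0,0,0,0.6],[0,0,0,0,0,0,0.4],[0,0,0,0,0,0,0.2],[0,0,0,0,0,0,0.1],[0,0,0,0,0,0,0.0],[0,0,0,0,0,0,0.0],[0,0,0,0,0,0,0.0],[0,0,0,0,0,0,0]]'
python3 - <<'E'
from h import *
p=cam("wrist");save(p,"w2");print(telemetry.get_state())
E
```

```text
time: 4.7
eef_pos: [0.4757, 0.2108, 0.0366]
tcp_rot: [0.736, 0.677, -0.002, -0.001]
contact_force: [0.2, 0.3, -0.0]
opening: 0.998
time: 5.5
eef_pos: [0.4778, 0.2114, 0.0394]
tcp_rot: [0.736, 0.677, 0.001, 0.0]
contact_force: [-2.4, -0.0, 5.4]
opening: 0.234
{'time': 5.55, 'qpos': array([2.22106931e-01, 2.01497863e-01, 2.07185523e+00, 3.57808688e-05,
       8.67053890e-01, 3.04816556e-01]), 'dq': array([0.00020088, 0.00064516, 0.00080574, 0.00074343, 0.00024438,
       0.00091374]), 'joint_efforts': array([-2.38517728e-01, -2.81499159e+01, -2.13442039e+01, -2.13981536e-02,
       -3.72754354e-01, -1.37183815e-03]), 'eef_pos': array([0.47775357, 0.21134035, 0.03938263]), 'tcp_rot': array([7.35743853e-01, 6.77259649e-01, 5.20707010e-04, 2.83734205e-04]), 'contact_force': array([-1.24543232,  0.43067293,  6.3334031 ]), 'wrist_torque': array([-0.07836804,  0.28233608, -0.00399674]), 'opening': 0.23947180636299234}
```

View pics/w2.png

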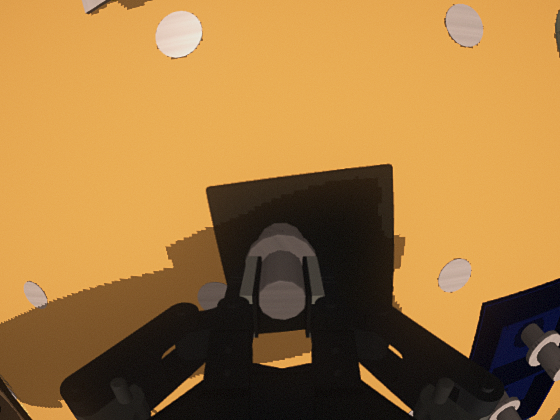

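```bash
python3 -m crank '[[0,0,-0.1,0,0,0,0],[0,0,-0.3,0,0,0,0],[0,0,-0.5,0,0,0,0],[0,0,-0.7,0,0,0,0],[-0.2,0.05,-0.7,0,0,0,0],[-0.45,0.1,-0.7,0,0,0,0],[-0.7,0.15,-0.7,0,0,0,0],[-0.851,0.17,-0.7,0,0,0,0],[-0.851,0.17,-0.7,0,0,0,0]]'
python3 -m crank '[[-0.25,0.05,0,0,0,0,0],[-0.5,0.1,0,0,0,0,0],[-0.75,0.15,0,0,0,0,0],[-0.851,0.17,0,0,0,0,0],[-0.851,0.17,0,0,0,0,0]]'
python3 - <<'E'
from h import *
p=cam("wrist");save(p,"w3");print(telemetry.get_state())
E
```

```text
time: 6.45
eef_pos: [0.4918, 0.0795, 0.1434]
tcp_rot: [0.737, 0.676, -0.0, 0.0]
contact_force: [-0.7, -0.1, -1.2]
opening: 0.233
time: 6.95
eef_pos: [0.507, -0.0484, 0.1434]
tcp_rot: [0.737, 0.676, 0.0, -0.0]
contact_force: [0.1, 0.2, -1.7]
opening: 0.239
{'time': 7.0, 'qpos': array([-2.92925707e-01,  1.20317839e-02,  2.05517280e+00,  1.01682376e-03,
        1.07521012e+00, -2.09149911e-01]), 'dq': array([ 0.03041612, -0.00667427,  0.01171765,  0.00573298,  0.00052839,
        0.0010997 ]), 'joint_efforts': array([-8.84480551e-01, -2.79682553e+01, -2.79168677e+01, -6.68640831e-02,
       -4.03640571e-02, -2.29880941e-02]), 'eef_pos': array([ 0.50666865, -0.04719002,  0.14318976]), 'tcp_rot': array([ 7.36260703e-01,  6.76697723e-01,  1.75479072e-04, -5.81454055e-04]), 'contact_force': array([ 0.05817544, -0.05514579, -2.59924776]), 'wrist_torque': array([-0.04159433, -0.01538147, -0.05783806]), 'opening': 0.23308518327930886}
```

View pics/w3.png

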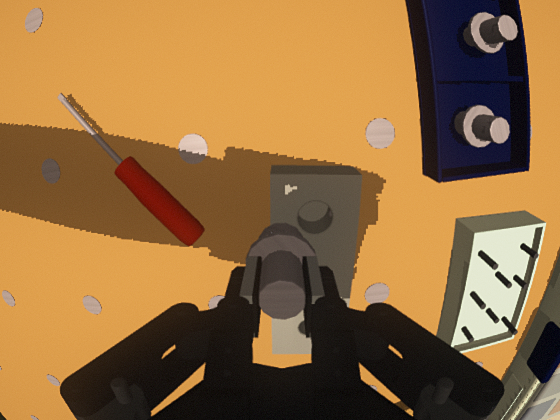

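```bash
python3 -m crank '[[-0.25,0.05,0,0,0,0,0],[-0.5,0.1,0,0,0,0,0],[-0.75,0.15,0,0,0,0,0],[-0.851,0.175,0,0,0,0,0],[-0.851,0.175,0,0,0,0,0],[-0.851,0.175,0,0,0,0,0],[-0.851,0.175,0,0,0,0,0]]'
python3 - <<'E'
from h import *
np.set_printoptions(precision=4,suppress=True)
p=cam("wrist");save(p,"w4");print(telemetry.get_state())
im=cv2.imread("pics/w4.png")[120:330,200:400]; im=cv2.convertScaleAbs(im,alpha=1.7,beta=0)
cv2.imwrite("pics/w4c.png",cv2.resize(im[:150],None,fx=4,fy=4,interpolation=cv2.INTER_CUBIC))
p["name"]="wrist"
for h in ["hole_small","hole_medium","hole_large"]:
    for d in finder.pinpoint(h,p)[:2]: print(h,d["location"],d["confidence"],at_z(p,*d["location"],.036))
E
```

```text
time: 7.7
eef_pos: [0.5222, -0.1749, 0.1429]
tcp_rot: [0.735, 0.678, 0.0, -0.001]
contact_force: [-0.0, -0.6, -1.5]
opening: 0.238
{'time': 7.75, 'qpos': array([-0.5078,  0.1058,  1.9568,  0.0005,  1.08  , -0.4272]), 'dq': array([-0.0045,  0.0006, -0.0033, -0.0035, -0.0041, -0.0028]), 'joint_efforts': array([ -0.1723, -31.8595, -27.6932,  -0.0029,   0.0012,   0.0027]), 'eef_pos': array([ 0.5222, -0.175 ,  0.143 ]), 'tcp_rot': array([ 0.7351,  0.6779,  0.    , -0.0006]), 'contact_force': array([-0.4604, -0.0659, -2.35  ]), 'wrist_torque': array([-0.0376, -0.0029,  0.0051]), 'opening': 0.23932757852376288}
hole_small [207.3, 281.9] 0.64 [ 0.5221 -0.177   0.036 ]
hole_medium [136.3, 284.4] 0.94 [ 0.5286 -0.1199  0.036 ]
hole_large [62.9, 286.0] 0.57 [ 0.5342 -0.0636  0.036 ]
```

View pics/w4.png

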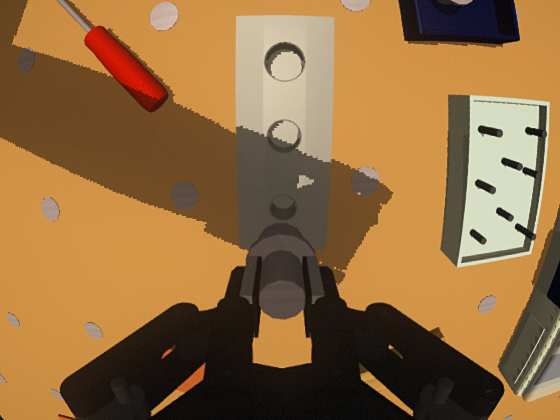

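View pics/w4c.png

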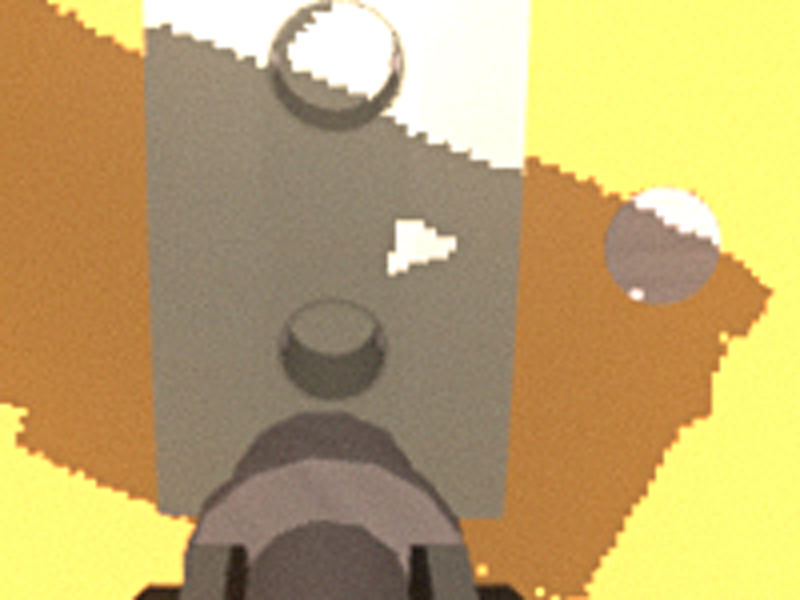

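```bash
cat >> h.py <<'E'
def proj(p,X):
    X=np.atleast_2d(X); c=R.from_rotvec(np.array(p["rvec"]).ravel()).apply(X)+np.array(p["tvec"]).ravel()
    f=f_of(p); r=np.hypot(c[:,0],c[:,1]); th=np.arctan2(r,c[:,2])
    return np.column_stack([p["cx"]+f*th*c[:,0]/r,p["cy"]+f*th*c[:,1]/r])
def circ(c,r,n=72,q=None):
    a=np.linspace(0,2*np.pi,n); d=np.column_stack([r*np.cos(a),r*np.sin(a),0*a]); 
    return (q.apply(d) if q else d)+c
def overlay(p,curves,name,box,k=5,gain=1.7):
    r0,r1,c0,c1=box
    im=cv2.convertScaleAbs(cv2.cvtColor(p["pixels"],cv2.COLOR_RGB2BGR)[r0:r1,c0:c1],alpha=gain)
    im=cv2.resize(im,None,fx=k,fy=k,interpolation=cv2.INTER_CUBIC)
    for X,col in curves:
        u=((proj(p,X)-[c0,r0]+.5)*k).astype(np.int32); cv2.polylines(im,[u.reshape(-1,1,2)],False,col,1)
    cv2.imwrite("pics/"+name+".png",im)
E
python3 - <<'E'
from h import *
np.set_printoptions(precision=4,suppress=True)
p=cam("wrist")
s=telemetry.get_state();T=R.from_quat(s["tcp_rot"]);tcp=s["eef_pos"]
o=tcp
zc=-.004  # collar top relative below TCP
cur=[]
for dz,r,col in [(.004,.019,(0,255,0)),(.010,.019,(0,255,0)),(.034,.014,(0,0,255)),(.034,.012,(255,0,0)),(-.026,.011,(255,255,0))]:
    cur.append((tcp+T.apply(circ([0,0,dz],r)),col))
yaw=np.arctan2(-.0121,.1135) 
h=at_z({**p,"name":"wrist"},206.6,282.6,.036); m=at_z({**p,"name":"wrist"},135.6,284.1,.036); l=at_z({**p,"name":"wrist"},61,285,.036)
print(h,m,l)
for c,r in [(h,.0106),(m,.0126),(l,.0146)]: cur+=[(circ(c,r),(255,0,255)),(circ(c,r+.001),(200,0,100))]
overlay(p,cur,"ov1",(180,330,220,345),5,2)
overlay(p,cur,"ov1b",(20,180,220,350),5,1.2)
E
```

```text
[ 0.523  -0.1776  0.036 ] [ 0.5287 -0.1204  0.036 ] [ 0.534  -0.0631  0.036 ]
```

View pics/ov1.png

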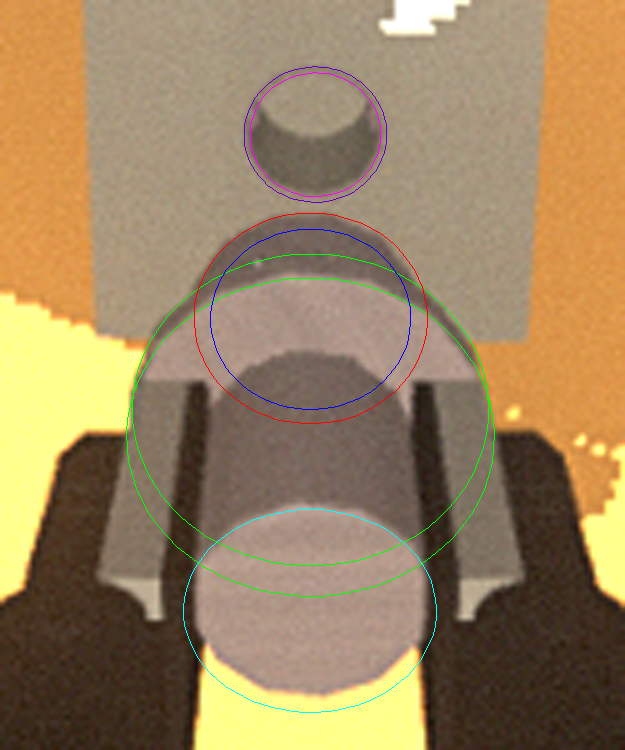

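View pics/ov1b.png

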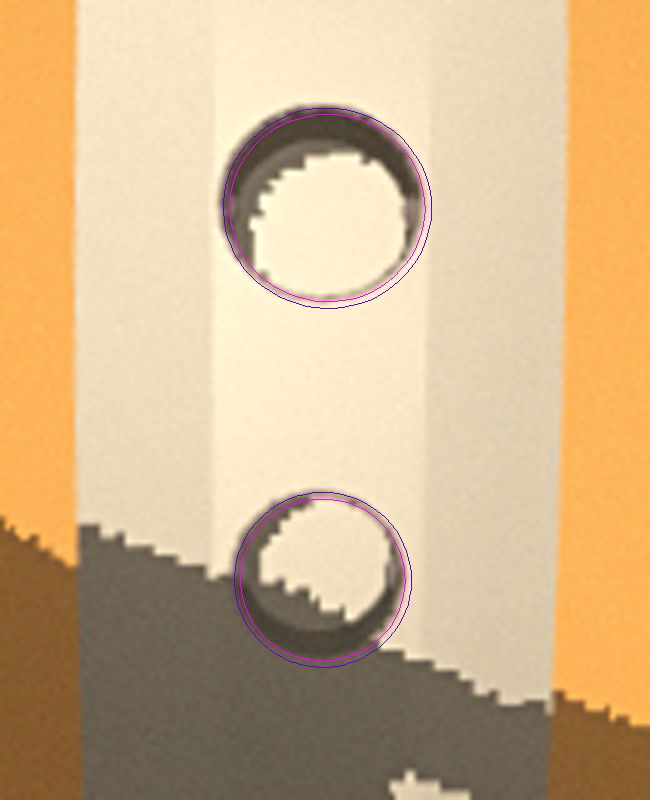

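```bash
python3 -m crank '[[-0.017,0.007,0.15,0,0,0,0],[-0.017,0.007,0.3,0,0,0,0],[-0.017,0.007,0.4,0,0,0,0],[-0.017,0.007,0.44,0,0,0,0],[-0.017,0.007,0.44,0,0,0,0],[-0.017,0.007,0.44,0,0,0,0]]'
python3 -m crank '[[0,0,0.01,0,0,0,0],[0,0,0.02,0,0,0,0],[0,0,0.02,0,0,0,0]]'
python3 -m crank '[[0,0,0.01,0,0,0,0],[0,0,0.013,0,0,0,0],[0,0,0.013,0,0,0,0]]'
python3 -c "
from h import *
print(telemetry.get_state())"
```

```text
time: 8.55
eef_pos: [0.5239, -0.1798, 0.0781]
tcp_rot: [0.736, 0.677, 0.0, 0.001]
contact_force: [0.4, 0.2, -1.8]
opening: 0.232
time: 8.85
eef_pos: [0.5234, -0.1796, 0.0746]
tcp_rot: [0.736, 0.677, 0.0, 0.0]
contact_force: [0.5, -0.0, -1.9]
opening: 0.236
time: 9.15
eef_pos: [0.5232, -0.1795, 0.0722]
tcp_rot: [0.736, 0.677, -0.0, -0.0]
contact_force: [-0.1, -0.3, -1.8]
opening: 0.236
{'time': 9.15, 'qpos': array([-5.13911688e-01,  2.09252872e-01,  1.98756025e+00, -7.34840572e-06,
        9.45051800e-01, -4.31107461e-01]), 'dq': array([ 1.38297018e-04, -3.48760738e-03, -8.59317766e-04, -1.49437181e-04,
       -7.20428417e-04, -4.00340367e-06]), 'joint_efforts': array([-4.84421660e-03, -3.37381411e+01, -2.52632368e+01, -5.19657424e-04,
       -4.15130911e-03,  2.76862932e-05]), 'eef_pos': array([ 0.52317573, -0.17947062,  0.07220291]), 'tcp_rot': array([ 7.35766717e-01,  6.77235055e-01, -4.47358997e-05, -1.28606529e-04]), 'contact_force': array([-0.07812193, -0.33525161, -1.82488916]), 'wrist_torque': array([ 0.01445914,  0.02959607, -0.03115856]), 'opening': 0.23601413961768336}
```

```bash
python3 -m crank '[[0.012,0,0.005,0,0,0,0],[0.012,0,0.01,0,0,0,0],[0.012,0,0.01,0,0,0,0]]'
python3 -m crank '[[0,0,0.005,0,0,0,0],[0,0,0.008,0,0,0,0],[0,0,0.008,0,0,0,0]]'
python3 -m crank '[[0,0,0.005,0,0,0,0],[0,0,0.008,0,0,0,0],[0,0,0.008,0,0,0,0]]'
```

```text
time: 9.45
eef_pos: [0.5233, -0.1776, 0.0706]
tcp_rot: [0.736, 0.677, -0.0, -0.0]
contact_force: [-0.5, 0.6, -1.9]
opening: 0.237
time: 9.75
eef_pos: [0.5235, -0.1778, 0.0704]
tcp_rot: [0.736, 0.677, -0.0, -0.0]
contact_force: [-3.6, 1.3, 5.0]
opening: 0.236
time: 10.05
eef_pos: [0.5236, -0.1779, 0.0704]
tcp_rot: [0.736, 0.677, -0.0, -0.0]
contact_force: [-5.6, 2.6, 11.3]
opening: 0.235
```

```bash
python3 -m crank '[[0,0,-0.05,0,0,0,0],[0,0,-0.08,0,0,0,0],[0.2,0.004,-0.08,0,0,0,0],[0.383,0.007,-0.08,0,0,0,0],[0.383,0.007,-0.08,0,0,0,0],[0.383,0.007,-0.08,0,0,0,0],[0.383,0.007,-0.08,0,0,0,0]]'
python3 - <<'E'
from h import *
np.set_printoptions(precision=4,suppress=True)
p=cam("wrist");save(p,"w5")
s=telemetry.get_state();T=R.from_quat(s["tcp_rot"]);tcp=s["eef_pos"];print(tcp,s["contact_force"],s["opening"])
cur=[]
for dz,r,col in [(.004,.019,(0,255,0)),(.010,.019,(0,255,0)),(.034,.014,(0,0,255)),(-.026,.0105,(255,255,0))]:
    cur.append((tcp+T.apply(circ([0,0,dz],r)),col))
l=np.array([.5337,-.0631,.036])
for c,r in [(l,.0146)]: cur+=[(circ(c,r),(255,0,255)),(circ(c,r+.001),(200,0,100))]
overlay(p,cur,"ov2",(150,320,220,345),4.5,2)
E
```

```text
time: 10.75
eef_pos: [0.5293, -0.1212, 0.0804]
tcp_rot: [0.736, 0.677, -0.0, 0.0]
contact_force: [0.4, 1.1, -2.0]
opening: 0.234
[ 0.5293 -0.1213  0.0804] [-0.3803 -0.255  -1.717 ] 0.23524542628279144
```

View pics/ov2.png

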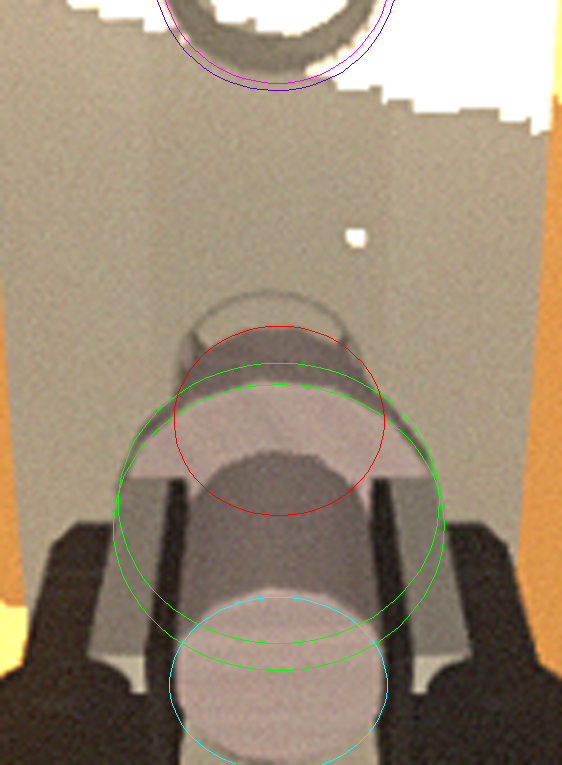

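Run:
```python
from h import *
p=cam("wrist")
s=telemetry.get_state();T=R.from_quat(s["tcp_rot"]);tcp=s["eef_pos"];print(tcp)
overlay(p,[],"ov3",(205,265,245,315),11,2.6)
m=np.array([.5287,-.1204,.036])
cur=[(circ(m,.0126),(255,0,255)),(circ(m,.0136),(200,0,100))]
for r,col in [(.014,(0,0,255)),(.012,(255,0,0))]: cur.append((tcp+T.apply(circ([0,0,.034],r)),col))
overlay(p,cur,"ov4",(205,265,245,315),11,2.6)
```

```text
[ 0.52930069 -0.12139594  0.08045239]
```

View pics/ov3.png

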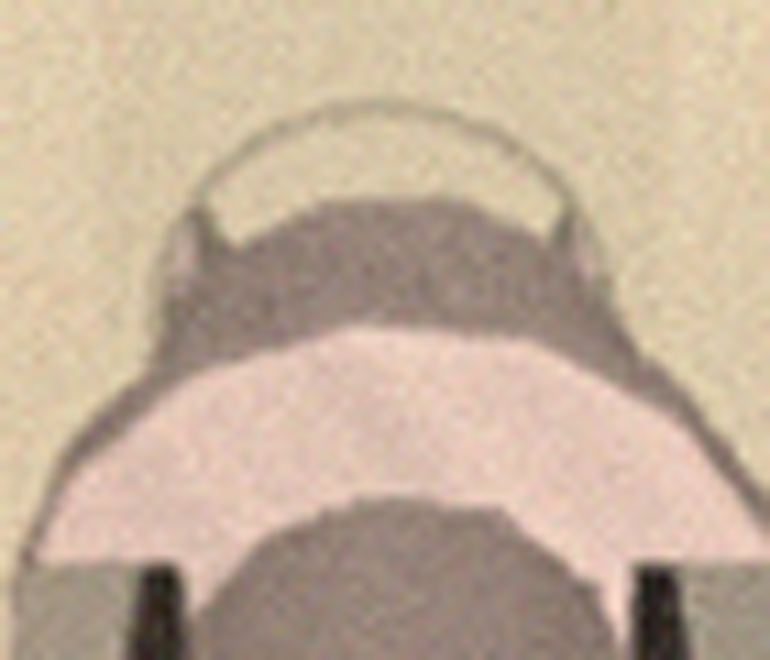

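View pics/ov4.png

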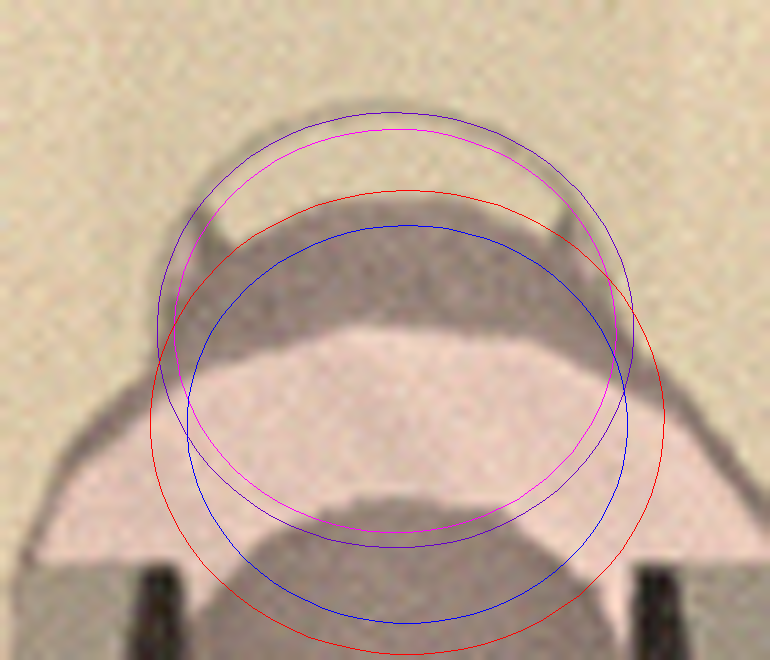

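```bash
python3 -m crank '[[0.013,-0.002,0.03,0,0,0,0],[0.013,-0.002,0.06,0,0,0,0],[0.013,-0.002,0.06,0,0,0,0]]'
python3 -m crank '[[0,0,0.005,0,0,0,0],[0,0,0.01,0,0,0,0],[0,0,0.01,0,0,0,0]]'
python3 -m crank '[[0,0,0.005,0,0,0,0],[0,0,0.01,0,0,0,0],[0,0,0.01,0,0,0,0]]'
```

```text
time: 11.15
eef_pos: [0.5288, -0.1188, 0.0707]
tcp_rot: [0.736, 0.677, -0.0, -0.0]
contact_force: [-0.8, 0.1, -2.6]
opening: 0.238
time: 11.45
eef_pos: [0.529, -0.1187, 0.0704]
tcp_rot: [0.736, 0.677, -0.0, -0.0]
contact_force: [-2.5, -0.2, 2.6]
opening: 0.235
time: 11.75
eef_pos: [0.5292, -0.1189, 0.0703]
tcp_rot: [0.736, 0.677, -0.001, -0.0]
contact_force: [-5.7, 1.1, 10.5]
opening: 0.238
```

```bash
python3 -m crank '[[-0.005,0,-0.003,0,0,0,0],[-0.01,0,-0.003,0,0,0,0],[-0.015,0,-0.003,0,0,0,0]]'
python3 -m crank '[[0.003,0.004,0,0,0,0,0],[0.005,0.008,0,0,0,0,0],[0.005,0.008,0,0,0,0,0]]'
python3 -m crank '[[0,-0.006,0,0,0,0,0],[0,-0.012,0,0,0,0,0],[0,-0.018,0,0,0,0,0]]'
```

```text
time: 12.05
eef_pos: [0.5291, -0.1198, 0.0702]
tcp_rot: [0.736, 0.677, 0.001, -0.001]
contact_force: [-3.3, 4.1, 7.5]
opening: 0.235
time: 12.35
eef_pos: [0.5294, -0.1194, 0.0703]
tcp_rot: [0.736, 0.677, -0.001, -0.002]
contact_force: [-6.2, 2.7, 9.7]
opening: 0.24
time: 12.65
eef_pos: [0.5288, -0.1194, 0.0703]
tcp_rot: [0.736, 0.677, 0.002, 0.001]
contact_force: [0.9, 1.9, 4.2]
opening: 0.234
```

```bash
python3 -m crank '[[0,0,-0.05,0,0,0,0],[0,0,-0.1,0,0,0,0],[0.2,0,-0.1,0,0,0,0],[0.383,0,-0.1,0,0,0,0],[0.383,0,-0.1,0,0,0,0],[0.383,0,-0.1,0,0,0,0],[0.383,0,-0.1,0,0,0,0]]'
python3 - <<'E'
from h import *
p=cam("wrist")
s=telemetry.get_state();T=R.from_quat(s["tcp_rot"]);tcp=s["eef_pos"];print(tcp,s["contact_force"])
overlay(p,[],"ov5",(195,260,240,320),9,2.2)
m=np.array([.5335,-.0622,.036])
cur=[(circ(m,.0146),(255,0,255)),(circ(m,.0156),(200,0,100))]
for r,col in [(.014,(0,0,255))]: cur.append((tcp+T.apply(circ([0,0,.034],r)),col))
overlay(p,cur,"ov6",(195,260,240,320),9,2.2)
E
```

```text
time: 13.35
eef_pos: [0.5323, -0.0633, 0.084]
tcp_rot: [0.736, 0.677, -0.0, 0.0]
contact_force: [-0.2, 0.2, -2.4]
opening: 0.238
[ 0.53222673 -0.06347829  0.08391292] [-0.08777544  0.1400482  -0.91511279]
```

View pics/ov5.png

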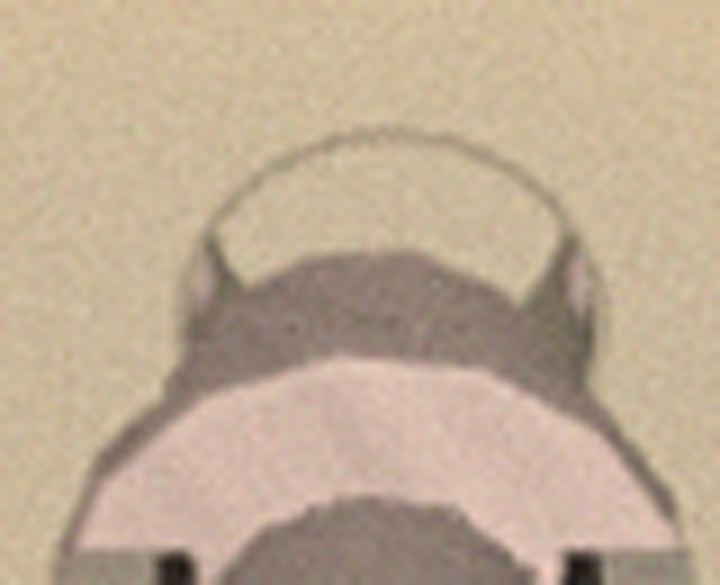

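View pics/ov6.png

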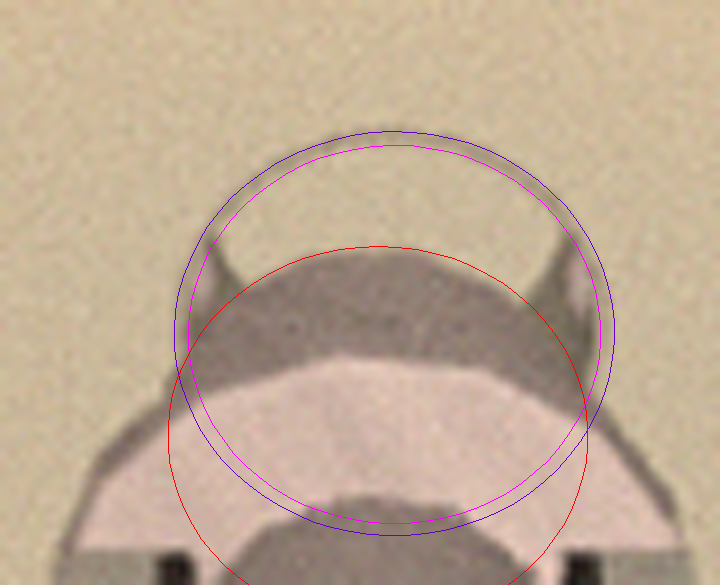

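```bash
python3 -m crank '[[0.0126,0.006,0.03,0,0,0,0],[0.0126,0.006,0.06,0,0,0,0],[0.0126,0.006,0.08,0,0,0,0],[0.0126,0.006,0.08,0,0,0,0]]'
python3 -m crank '[[0,0,0.01,0,0,0,0],[0,0,0.02,0,0,0,0],[0,0,0.02,0,0,0,0]]'
```

```text
time: 13.8
eef_pos: [0.5326, -0.0609, 0.0709]
tcp_rot: [0.736, 0.677, -0.0, -0.001]
contact_force: [-0.1, 1.1, -1.7]
opening: 0.236
time: 14.1
eef_pos: [0.5335, -0.0611, 0.0689]
tcp_rot: [0.736, 0.677, 0.0, 0.0]
contact_force: [0.8, -0.7, -1.6]
opening: 0.237
```

```bash
python3 -m crank '[[0,0,0.005,0,0,0,0],[0,0,0.01,0,0,0,0],[0,0,0.01,0,0,0,0]]'
python3 -m crank '[[0,0,0.005,0,0,0,0],[0,0,0.01,0,0,0,0],[0,0,0.01,0,0,0,0]]'
```

```text
time: 14.4
eef_pos: [0.5336, -0.0611, 0.0675]
tcp_rot: [0.736, 0.677, 0.0, 0.0]
contact_force: [1.0, -1.2, -1.6]
opening: 0.237
time: 14.7
eef_pos: [0.5335, -0.0611, 0.066]
tcp_rot: [0.736, 0.677, 0.0, 0.0]
contact_force: [0.4, -1.9, -1.4]
opening: 0.238
```

```bash
python3 -m crank '[[-0.003,0,0.01,0,0,0,0],[-0.003,0,0.02,0,0,0,0],[-0.003,0,0.02,0,0,0,0]]'
python3 -m crank '[[0,0,0.01,0,0,0,0],[0,0,0.015,0,0,0,0],[0,0,0.015,0,0,0,0]]'
python3 -m crank '[[0,0,0.01,0,0,0,0],[0,0,0.015,0,0,0,0],[0,0,0.015,0,0,0,0]]'
```

```text
time: 15.0
eef_pos: [0.5332, -0.0613, 0.0626]
tcp_rot: [0.736, 0.677, 0.0, 0.0]
contact_force: [0.9, -1.5, -2.3]
opening: 0.237
time: 15.3
eef_pos: [0.5336, -0.0613, 0.0608]
tcp_rot: [0.736, 0.677, 0.0, 0.0]
contact_force: [1.9, -1.3, -0.7]
opening: 0.237
time: 15.6
eef_pos: [0.5338, -0.0614, 0.059]
tcp_rot: [0.736, 0.677, 0.0, 0.001]
contact_force: [1.5, 0.5, 3.5]
opening: 0.238
```

Past 11 mm and the noses are felt; pushing on in small steps.

```bash
python3 -m crank '[[0,0,0.005,0,0,0,0],[0,0,0.01,0,0,0,0],[0,0,0.01,0,0,0,0]]'
python3 -m crank '[[0,0,0.005,0,0,0,0],[0,0,0.01,0,0,0,0],[0,0,0.01,0,0,0,0]]'
python3 -m crank '[[0,0,0.005,0,0,0,0],[0,0,0.01,0,0,0,0],[0,0,0.01,0,0,0,0]]'
```

```text
time: 15.9
eef_pos: [0.5339, -0.0614, 0.0575]
tcp_rot: [0.736, 0.677, 0.0, 0.001]
contact_force: [1.0, 0.7, 5.0]
opening: 0.238
time: 16.2
eef_pos: [0.5338, -0.0614, 0.0555]
tcp_rot: [0.736, 0.677, 0.001, 0.001]
contact_force: [1.8, 0.1, 2.4]
opening: 0.234
time: 16.5
eef_pos: [0.5338, -0.0614, 0.0544]
tcp_rot: [0.736, 0.677, 0.0, 0.0]
contact_force: [2.1, 1.1, 3.5]
opening: 0.238
```

```bash
python3 -m crank '[[0,-0.002,0.01,0,0,0,0],[0,-0.002,0.02,0,0,0,0],[0,-0.002,0.02,0,0,0,0]]'
python3 -m crank '[[0,0,0.01,0,0,0,0],[0,0,0.02,0,0,0,0],[0,0,0.02,0,0,0,0]]'
python3 -m crank '[[0,0,0.005,0,0,0,0],[0,0,0.01,0,0,0,0],[0,0,0.01,0,0,0,0]]'
python3 -m crank '[[0,0,0.003,0,0,0,0],[0,0,0.007,0,0,0,0],[0,0,0.007,0,0,0,0]]'
```

```text
time: 16.8
eef_pos: [0.5337, -0.0614, 0.0513]
tcp_rot: [0.736, 0.677, 0.001, 0.001]
contact_force: [3.5, 1.0, 3.7]
opening: 0.235
time: 17.1
eef_pos: [0.5337, -0.0614, 0.0481]
tcp_rot: [0.736, 0.677, 0.001, 0.001]
contact_force: [4.6, 0.8, 2.1]
opening: 0.237
time: 17.4
eef_pos: [0.5337, -0.0614, 0.047]
tcp_rot: [0.736, 0.677, 0.001, 0.001]
contact_force: [3.2, 1.3, 4.7]
opening: 0.238
time: 17.7
eef_pos: [0.5337, -0.0614, 0.0463]
tcp_rot: [0.736, 0.677, 0.0, 0.001]
contact_force: [1.0, 1.6, 8.2]
opening: 0.234
```

```bash
python3 -m crank '[[0,0,0.004,0,0,0,0],[0,0,0.008,0,0,0,0],[0,0,0.008,0,0,0,0]]'
python3 - <<'E'
from h import *
p=cam("wrist");save(p,"w7");q=cam("scene");crop(q,140,230,170,290,6,"s7")
E
```

```text
time: 18.0
eef_pos: [0.5337, -0.0614, 0.0463]
tcp_rot: [0.736, 0.677, 0.0, 0.0]
contact_force: [-2.1, 1.2, 14.6]
opening: 0.236
```

View pics/s7.png

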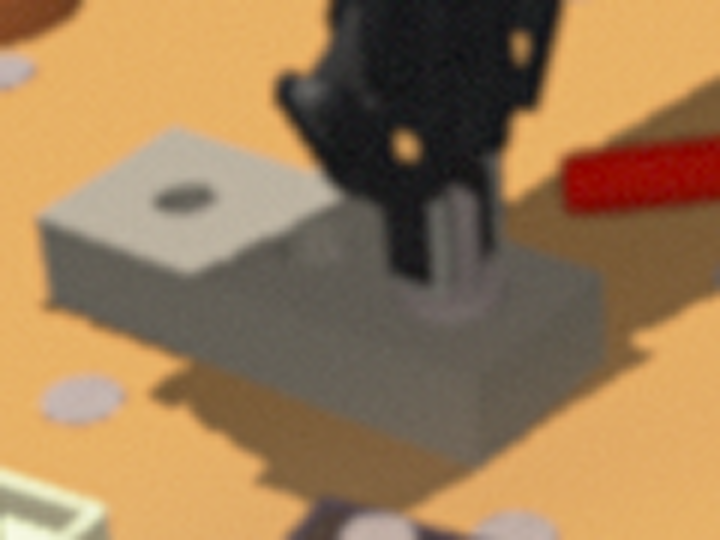

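View pics/w7.png

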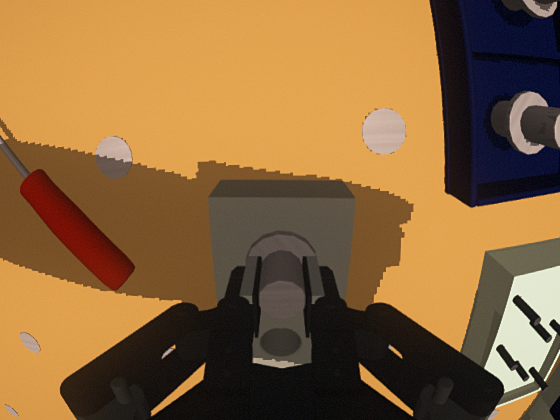

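```bash
python3 -m crank '[[0,0,-0.006,0,0,0,0],[0,0,-0.006,0,0,0,0.2],[0,0,-0.006,0,0,0,0.35],[0,0,-0.006,0,0,0,0.5],[0,0,-0.006,0,0,0,0.7],[0,0,-0.006,0,0,0,0.7],[0,0,-0.006,0,0,0,0.7]]'
python3 -m crank '[[0,0,-0.1,0,0,0,0.7],[0,0,-0.3,0,0,0,0.7],[0,0,-0.55,0,0,0,0.7],[0,0,-0.8,0,0,0,0.7],[0,0,-0.8,0,0,0,0.7],[0,0,-0.8,0,0,0,0.7]]'
python3 - <<'E'
from h import *
p=cam("wrist");save(p,"w8");q=cam("scene");crop(q,140,290,170,310,5,"s8");t=cam("top");save(t,"t8")
s=telemetry.get_state();print(s["eef_pos"],s["contact_force"],s["opening"])
m=np.array([.5334,-.0617,.036]);cur=[(circ(m+[0,0,.006],.019),(0,255,0)),(circ(m+[0,0,.036],.011),(0,0,255))]
overlay(p,cur,"ov8",(150,270,220,340),6,1.6)
E
```

```text
time: 18.8
eef_pos: [0.5323, -0.0612, 0.0444]
tcp_rot: [0.736, 0.677, -0.0, -0.001]
contact_force: [-0.4, 0.5, 0.3]
opening: 0.7
time: 19.4
eef_pos: [0.5338, -0.0615, 0.1673]
tcp_rot: [0.736, 0.677, 0.001, 0.002]
contact_force: [-0.2, -0.1, 0.1]
opening: 0.699
[ 0.53183595 -0.06100102  0.16361431] [0.29971206 0.48096597 0.07479754] 0.7007658902260419
```

View pics/s8.png

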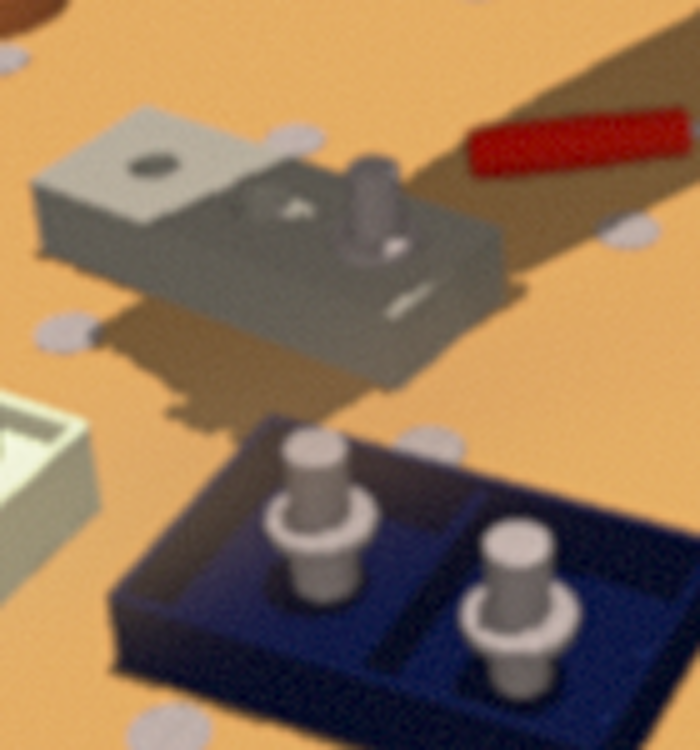

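View pics/ov8.png

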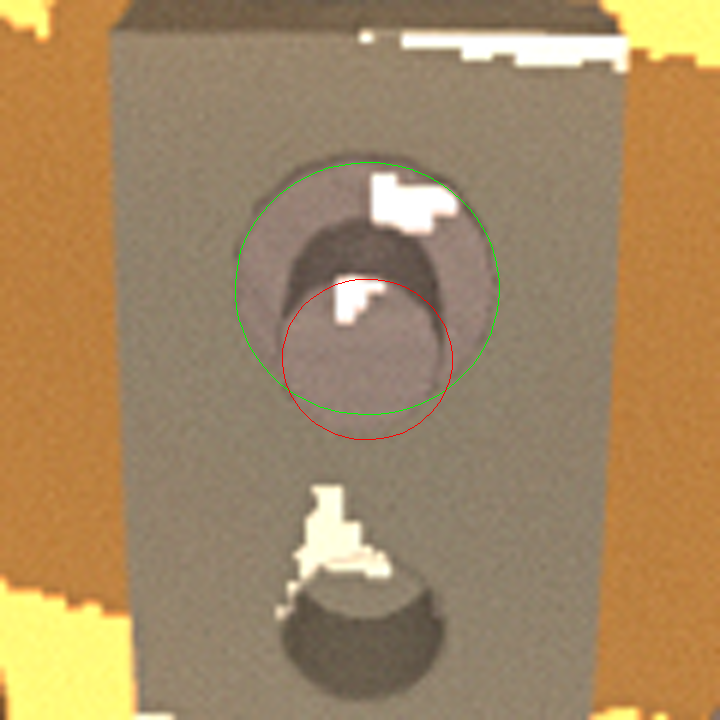

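View pics/t8.png

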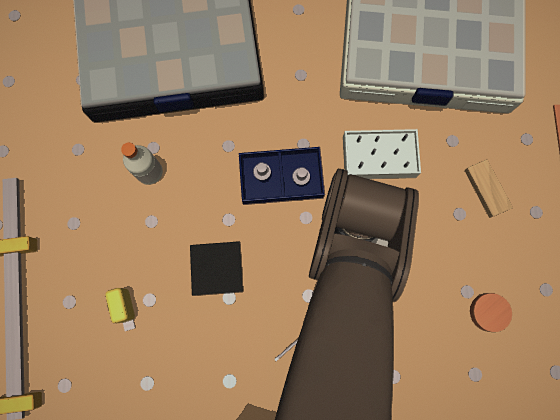

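```bash
python3 -c "
from plant import ticket,telemetry
print(ticket.sign_off()); s=telemetry.get_state(); print(s['time'],s['contact_force'])"
```

```text
the job is handed in; nothing more can be done
None
the job is handed in; nothing more can be done
```

The dog from the mat is standing in the largest hole, pushed home and let go, and the job is handed in. `sign_off()` reports no verdict, so I can't confirm that it passed.

- **Small hole:** the dog stopped at the mouth at about 13 N.
- **Middle hole:** it stopped at the same height at about 12 N. I also slid it about 1 mm each way under light pressure, and it did not drop in.
- **Large hole:** it entered freely, passed the noses at about 7 N, and came to a hard stop 24 mm lower. I pressed it there with about 16 N, then opened the gripper and drew back.

**Last checks:**
- After letting go, the wrist force read about 0 N and the gripper was more than 10 cm above the rack.
- The scene and wrist pictures show the dog upright with its collar on the rack. The dog's outline lay within about 1 mm of the predicted position.
- Both spare dogs are still in the blue box and the glue bottle is standing.
- About 20 s of the 61 s was used.

**Disagreements:**
- The top and scene cameras differed by about 5 mm, so I relied on the wrist camera.
- The final knob-top outline looked slightly smaller and higher in the picture than the model, about 1–2 mm. I put that down to a rounded top edge and the arm still settling.

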